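Lay out a knife handle for glue-up

ROBOT

A 6-joint arm with a two-finger parallel gripper is mounted at the origin on the work surface. World frame = base frame: x ahead of the robot, y to its left, z up, the work surface at z = 0. Lengths are in m, angles in degrees, forces in N, time in s.
With the tool pointing down it reaches from about 0.4 to 0.825 m from the base axis. Payload 7 kg.
Tool frame: the origin (TCP) lies on the centre line of the jaws, within the pads' length; the fingertips stand 19 mm ahead of it and the grasp point (between the pads) is the TCP (r.tip_extent is the distance from the TCP to the fingertips, in m); z points along the fingers, y is the line along which they close (so a half turn about z gives the same grasp; the last joint's range is limited). The gripper opens to 88 mm and grips with 3 to 60 N. Pads are 19 mm wide; open, the fingers measure 130 mm over their backs; the gripper's body (78 mm by 193 mm) begins 47 mm behind the grasp point.
Start: joints at [-56.259, 20.546, 0.682, 0, -70.136, -16.507], TCP at [0.2, -0.645, 0.209] pointing down, gripper open.
Joint ranges: [-176.03, 176.03], [-82.01, 121.73], [-58.28, 71.71], [-173.87, 95.51], [-174.79, -0.11], [-173.66, 173.66]. Speed limits (degrees/s): [136.94, 136.94, 172.46, 180, 180, 180].

INTERFACE

Orientations are given as [roll, pitch, yaw] about the fixed x, y, z axes, in that order (R = Rz(yaw) Ry(pitch) Rx(roll)).
In Python, from plant import r gives the robot as it stands. The module is installed in compiled form; this text tells all that it offers.
- The arm moves only by the tool jog_arm, never from a script. Its argument "deltas" is a list that holds one entry, the list of rows, each a list of 5 numbers: the opening, from -1 (shut) to 1 (fully open), then the shift along the world's x, y, z in cm, then the turn about the world's z in rad. In form: [[[claw, dx, dy, dz, turn], ...]]. A call has 1 to 8 rows; each row shifts and turns the commanded pose from where the row before left it; what a row does not reach is not made up. A row lasts 1/8 s, in which the tool goes at most 62.5 mm and 10.7 degrees, less where a joint would pass 70% of its speed; a pose out of reach is approached as far as the arm can. A call with a gripper value outside its range is refused whole. The fingers move at their own pace and stop on an object; "force" is the grip in N (left out, the last holds). Time passes only in rows, so rows that do not move let the fingers close. It gives the time, the measured TCP pose, the force, the opening and the grip force at its end, in the units of the state.
- r.get_state(): the state, without advancing time (a new reading comes with each control period).
- r.capture(name): name is "side" or "top" or "wrist"; returns the picture (384x512x3 uint8, blue, green, red); there is no depth.
- r.camera_info(name): a dict with "fx", "fy", "cx", "cy" (pixels), "view" (4x4, takes a point from world to camera coordinates). Camera axes: x right, y up, looking along -z (the intrinsics and any distortion apply to the point x, -y, -z); pixel columns grow to the right and rows downward; lengths in m; the calibration is good to about 2 mm. A picture is of the moment at which its call begins: read the wrist's pose just before it. camera_info takes no time and is no camera call; for the wrist camera it gives the pose at the moment of the call.
- r.close_job(): hands the job in; it is judged then, once.
The state is a dict: "time_s": time; "joints": joint angles; "qd": joint speeds; "joint_torque": joint torques, N m; "tcp_pos": TCP position; "eef_rot": TCP orientation; "contact_force": force on the tool from outside, world axes, zero at the start; "moment": the same for the moment, N m; "gripper_width": finger opening in m; "gripper_force": force on a finger pad.
Only numpy, scipy, OpenCV 4.12 (cv2) and the standard library are available. Lean on these libraries where they do the work, as an engineer would, in place of code of your own. Each camera call takes 0.05 s, during which the arm holds its last target. There are 200 camera calls.

TASK

Lay out the handle parts of this knife for gluing: put the red liner flat on the bare tang and the walnut scale on top of the liner, each lengthwise, square and centred with the ends matching. On the rubber pad lay the maple scale lengthwise in the middle of the black part and stand the copper pommel next to it in the middle of the white end; put the brass guard flat on the jig midway between the two posts, its long side along the line of the posts.

Things in the scene. Friction and masses are not known exactly. Their poses are not given: they have to be found in the camera images.
- knife: Fixed: bare steel knife blank on a blue block 110 x 46 x 24 mm. Its tang, a flat 100 x 30 x 4 mm bar with two dark dots, lies centred on the block, top face 28 mm above the bench. The wider blade (42 mm, no higher than the tang) juts past the block towards +x, away from the robot, to 161 mm from the tang's centre. Origin: on the bench under the tang's centre; x along the tang to the tip, z up.
- jig: Fixed: aluminium plate 150 x 50 x 8 mm with two dark steel posts 12 mm thick, 22 mm high above the plate, on its long middle line at x = -55 and +55 mm (98 mm clear between). Origin: centre of its underside, midway between the posts; x along the line of posts, z up. Plate top 8 mm above the bench.
- pad: Fixed: flat black rubber pad 180 x 64 x 6 mm; its +x end, away from the robot, is white from x = 25 to 89 mm (middle 57); the black part runs from x = -90 to 25 mm (middle about -33). Origin: centre of the underside; x along the length to the white end, z up; top 6 mm above the bench.
- liner: Loose: red plastic handle liner, a thin flat bar with rounded ends, 100 x 32 x 6 mm, two black dots on top, 0.03 to 0.05 kg. Origin: centre of its underside; x along its length, z up.
- walnut: Loose: dark brown walnut handle scale, a flat bar with rounded ends, 100 x 32 x 14 mm, two brass dots on top, 0.04 to 0.08 kg. Origin: centre of its underside; x along its length, z up.
- maple: Loose: pale maple handle scale, same shape as the walnut one, 100 x 32 x 14 mm, two brass dots on top, 0.04 to 0.08 kg. Origin: centre of its underside; x along its length, z up.
- guard: Loose: brass guard, a small block 44 x 22 x 14 mm with a dark slot line along its top, 0.07 to 0.14 kg. Origin: centre of its underside; x along the 44 mm length, z up.
- pommel: Loose: round copper pommel, a disc 34 mm across and 20 mm high with a bevelled top edge (straight sides up to 16 mm), 0.09 to 0.18 kg. Origin: centre of its underside; z up.
Not all that is in view belongs to the job. Leave any green or pink look-alike of the jig alone.

How it is judged (in metres and radians):
At the end, for the whole second after the job is handed in: All flat, at rest: liner centred on tang and walnut on liner (10 mm along, 8 across, 0.15 rad); maple on pad at pad x -35 mm (12 mm, 0.2 rad), pommel at pad x 57 mm (14 along, 13 across); guard on jig plate midway between posts (12 along, 10 across, 0.2 rad) (x of liner in the frame of knife between -0.01 and 0.01 m and y of liner in the frame of knife between -0.008 and 0.008 m and z of liner in the frame of knife between 0.0255 and 0.031 m and angle between each of liner, walnut, maple, pommel, guard's own z axis and vertical below 0.12 rad and angle between the x axis of liner and the x axis of knife, either way round below 0.15 rad and linear speed of each of liner, walnut, maple, pommel, guard below 0.02 m/s and angular speed of each of liner, walnut, maple, pommel, guard below 0.2 rad/s and x of walnut in the frame of liner between -0.01 and 0.01 m and y of walnut in the frame of liner between -0.008 and 0.008 m and z of walnut in the frame of liner between 0.0035 and 0.009 m and angle between the x axis of walnut and the x axis of liner, either way round below 0.15 rad and x of maple in the frame of pad between -0.047 and -0.023 m and y of maple in the frame of pad between -0.012 and 0.012 m and z of maple in the frame of pad between 0.0035 and 0.009 m and angle between the x axis of maple and the x axis of pad, either way round below 0.2 rad and x of pommel in the frame of pad between 0.043 and 0.071 m and y of pommel in the frame of pad between -0.013 and 0.013 m and z of pommel in the frame of pad between 0.0035 and 0.009 m and x of guard in the frame of jig between -0.012 and 0.012 m and y of guard in the frame of jig between -0.01 and 0.01 m and z of guard in the frame of jig between 0.0055 and 0.011 m and angle between the x axis of guard and the x axis of jig, either way round below 0.2 rad); the robot touches nothing.
It also fails if it takes over 120 s, if anything falls off the work surface, if the arm or the gripper's body presses on something with over 40 N, if the wrist force passes 120 N, or if a joint passes its speed limit or range.

## Working session

There is one attempt and no reset: what is moved stays moved. The work goes in short steps, Python scripts to look and compute and a tool call to move; the robot and the scene stay as the last step left them, time stands still between calls to the robot, and variables do not carry over. Pictures are saved under pics/ and viewed, at most 14 in all, crops included, and the job is handed in when it is done.

Besides the shell and the picture viewer there is one more tool, called after ">>>" as name([rows], argument=value, ...), one row to a line, values as JSON. jog_arm: Moves the arm, as the interface text tells. Its arguments: {"type":"object","properties":{"deltas":{"type":"array"},"force":{"type":"number"}},"required":["deltas"]}

```bash
mkdir -p pics; python3 - <<'E'
from plant import r
import cv2
for n in("top","side"):
    cv2.imwrite(f"pics/{n}0.png",r.capture(n)); i=r.camera_info(n); print(n,{k:(v if k!="view" else v) for k,v in i.items()})
s=r.get_state();print(s["time_s"],s["tcp_pos"],s["eef_rot"],s["gripper_width"],r.tip_extent)
E
```

```text
top {'fx': 352.2481395522104, 'fy': 352.2481395522104, 'cx': 250.02942639517386, 'cy': 190.79157026666724, 'view': array([[ 0.01959747, -0.99978471, -0.00681679, -0.00639815],
       [ 0.99806828,  0.01916088,  0.05909798, -0.45462788],
       [-0.05895464, -0.0079618 ,  0.99822891, -0.95813483],
       [ 0.        ,  0.        ,  0.        ,  1.        ]])}
side {'fx': 410.49885025004227, 'fy': 410.49885025004227, 'cx': 253.4732112373727, 'cy': 189.84600518816632, 'view': array([[-0.75082938, -0.6604723 ,  0.0056203 ,  0.35334575],
       [ 0.33210243, -0.37015362,  0.86757955, -0.19216086],
       [-0.57093188,  0.65327073,  0.49726667, -0.90153983],
       [ 0.        ,  0.        ,  0.        ,  1.        ]])}
0.1 [ 0.1998219  -0.64424954  0.20770539] [ 1.79912956e+02 -9.59322765e-03 -1.62770691e+02] 0.08745947861310484 0.019
```

View pics/top0.png

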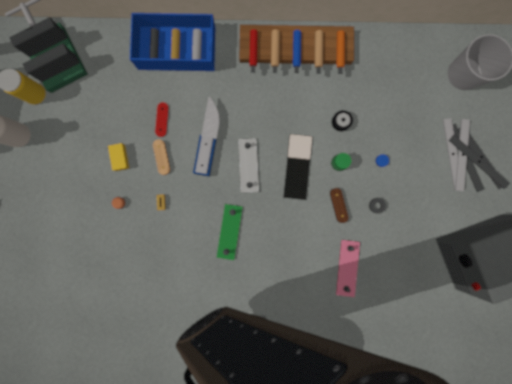

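View pics/side0.png

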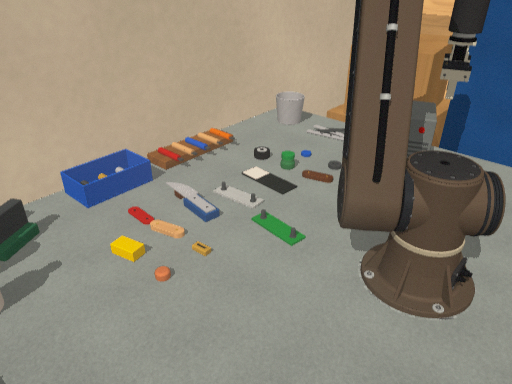

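The top view shows the liner at (162,119), maple (162,157), pommel (119,203), guard (161,202), knife tang (205,155), aluminium jig (249,165), pad (298,167) and walnut (340,205). The green (230,232) and pink (348,268) plates are look-alikes of the jig. I'll confirm in a crop and measure.

```bash
cat > h.py <<'E'
import numpy as np, cv2
from plant import r
def ray(info,uv,z):
    """pixel -> world point at height z"""
    V=np.array(info["view"]);R=V[:3,:3];c=-R.T@V[:3,3]
    d=R.T@np.array([(uv[0]-info["cx"])/info["fx"],-(uv[1]-info["cy"])/info["fy"],-1])
    return (c+d*(z-c[2])/d[2])
def proj(info,p):
    V=np.array(info["view"]);q=V[:3,:3]@np.array(p)+V[:3,3]
    return np.array([info["cx"]+info["fx"]*q[0]/-q[2],info["cy"]-info["fy"]*q[1]/-q[2]])
def rect(info,mask,z):
    """largest contour of the mask -> centre, sides (mm), long-axis yaw in world at height z"""
    cs,_=cv2.findContours(mask.astype(np.uint8),cv2.RETR_EXTERNAL,cv2.CHAIN_APPROX_NONE)
    c=max(cs,key=cv2.contourArea)[:,0]
    P=np.array([ray(info,p,z)[:2] for p in c],np.float32)
    (x,y),(w,h),a=cv2.minAreaRect(P*1000)
    if w<h:w,h,a=h,w,a+90
    return np.round([x,y,w,h,(a+90)%180-90],1)
E
python3 - <<'E'
from h import *
im=cv2.imread("pics/top0.png")
c=im[90:225,100:400];cv2.imwrite("pics/crop0.png",cv2.resize(c,(800,360),interpolation=cv2.INTER_CUBIC))
info=r.camera_info("top")
hsv=cv2.cvtColor(im,cv2.COLOR_BGR2HSV)
for n,u,v in [("liner",162,119),("maple",162,157),("pommel",119,203),("guard",161,202),("tang",205,155),("block",197,170),("jig",249,165),("white",300,147),("black",296,180),("walnut",340,205),("bench",180,230)]:
    print(n,im[v,u],hsv[v,u],np.round(ray(info,(u,v),.01)*1000))
E
```

```text
liner [ 26  31 145] [  1 209 145] [652. 253.  10.]
maple [ 97 135 169] [ 16 109 169] [545. 250.  10.]
pommel [ 69 100 158] [ 10 144 158] [414. 365.  10.]
guard [ 49  96 120] [ 20 151 120] [419. 248.  10.]
tang [146 147 150] [  8   7 150] [552. 130.  10.]
block [145 143 145] [150   4 145] [510. 151.  10.]
jig [149 152 153] [ 23   7 153] [527.   7.  10.]
white [164 172 181] [ 14  24 181] [ 580. -134.   10.]
black [25 27 27] [30 19 27] [ 487. -124.   10.]
walnut [34 52 87] [ 10 155  87] [ 420. -246.   10.]
bench [118 122 120] [ 45   8 122] [343. 193.  10.]
```

View pics/crop0.png

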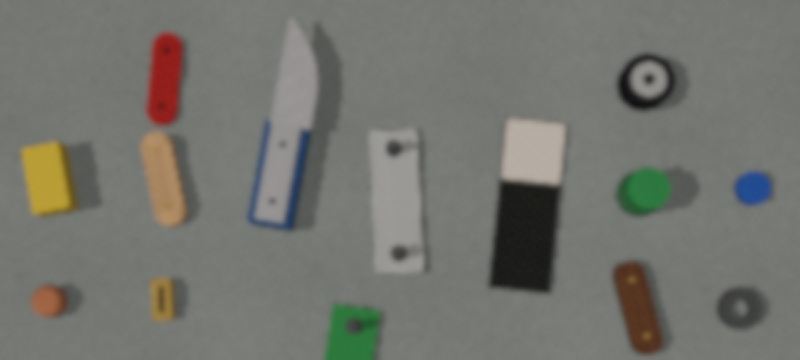

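The crop shows each part clearly. The silver plate with posts at (249,165) is the aluminium jig. The copper disc at (119,203) is the pommel (not the green, blue or grey rounds). The brown bar with brass dots is the walnut.

```bash
cat >> h.py <<'E'
def sub(im,u0,u1,v0,v1,k=6):
    """enlarged hsv window and an info that maps its pixels"""
    return cv2.cvtColor(cv2.resize(im[v0:v1,u0:u1],None,fx=k,fy=k,interpolation=cv2.INTER_CUBIC),cv2.COLOR_BGR2HSV).astype(int)
def win(info,u0,v0,k=6):
    i=dict(info);i["fx"]*=k;i["fy"]*=k;i["cx"]=(info["cx"]-u0+.5)*k-.5;i["cy"]=(info["cy"]-v0+.5)*k-.5;return i
E
python3 - <<'E'
from h import *
im=cv2.imread("pics/top0.png");info=r.camera_info("top")
S=lambda t:(lambda h:h[...,1]>t)
T={"liner":(145,180,95,140,S(110),.004),"maple":(145,178,136,178,S(60),.010),"pommel":(106,130,192,214,S(75),.012),
"guard":(150,172,190,213,S(70),.010),"walnut":(325,355,182,226,S(75),.010),
"block":(188,222,130,180,S(50),.018),"jig":(234,263,132,196,lambda h:h[...,2]>136,.008),
"white":(280,316,128,164,lambda h:h[...,2]>142,.006),"black":(280,316,155,204,lambda h:h[...,2]<75,.006),
"pad":(280,316,128,204,lambda h:(h[...,2]>142)|(h[...,2]<75),.006)}
out=cv2.resize(im[90:225,100:400],None,fx=2.6,fy=2.6,interpolation=cv2.INTER_CUBIC)
for n,(a,b,c,d,f,z) in T.items(): print(n,rect(win(info,a,c),f(sub(im,a,b,c,d)),z))
# tang dots
for uv in [(100+282/2.667,90+144/2.667),(100+272/2.667,90+201/2.667)]: print(np.round(ray(info,uv,.028)*1000,1))
for uv in [(100+393/2.667,90+148/2.667),(100+400/2.667,90+253/2.667)]: print("post",np.round(ray(info,uv,.03)*1000,1))
E
```

```text
liner [653.3 256.4  98.6  33.1  -2.9]
maple [545.5 252.3 102.8  36.4  13.9]
pommel [415.1 366.7  37.9  32.5  75.3]
guard [419.5 249.1  45.   25.9   3.7]
walnut [ 420.2 -243.2   95.9   32.3   15.2]
block [549.4 131.  108.8  49.7  -8.8]
jig [526.9  10.1 151.2  51.3   3.4]
white [ 583.2 -133.5   65.2   62.9   -4.8]
black [ 492.1 -126.2  111.1   64.3   -5. ]
pad [ 492.1 -126.2  111.1   64.3   -5. ]
[579.9 126.2  28. ]
[520.8 134.8  28. ]
post [577.5  12.   30. ]
post [469.8   2.7  30. ]
```

>>> jog_arm([
  [[1,2.5,5,0,0],[1,2.5,5,0,0],[1,2.5,5,0,0],[1,2.5,5,0,0],[1,2.5,5,0,0],[1,2.5,5,0,0],[1,2.5,5,0,0],[1,2.5,5,0,0]],
], force=20)

```text
time_s: 1.1
tcp_pos: [0.4003, -0.2429, 0.2086]
eef_rot: [180.0, 0.0, -162.8]
contact_force: [1.4, -1.0, -0.2]
gripper_width: 0.0873
gripper_force: 0.0
```

>>> jog_arm([
  [[1,2.5,5,0,-0.05],[1,2.5,5,0,-0.05],[1,2.5,5,0,-0.05],[1,2.5,5,0,-0.05],[1,2.5,5,0,-0.05],[1,2.5,5,0,-0.05],[1,2.5,5,0,-0.05],[1,2.5,5,0,0]],
])

```text
time_s: 2.1
tcp_pos: [0.6003, 0.1571, 0.2082]
eef_rot: [-180.0, -0.0, 177.2]
contact_force: [0.7, 0.0, 0.5]
gripper_width: 0.0876
gripper_force: 0.0
```

>>> jog_arm([
  [[0.4,2.6,5,-2,0],[0.4,2.7,5,-3,0],[0.4,0,0,-4,0],[0.4,0,0,0,0]],
])

```text
time_s: 2.6
tcp_pos: [0.6497, 0.253, 0.1148]
eef_rot: [-179.7, -0.4, 177.2]
contact_force: [-0.1, -0.3, 0.4]
gripper_width: 0.0619
gripper_force: 0.0
```

```bash
python3 - <<'E'
from h import *
info=r.camera_info("wrist");im=r.capture("wrist");cv2.imwrite("pics/w1.png",im)
s=r.get_state();print(s["tcp_pos"],s["eef_rot"],s["gripper_width"])
h=cv2.cvtColor(im,cv2.COLOR_BGR2HSV).astype(int)
m=((h[...,0]<8)|(h[...,0]>172))&(h[...,1]>150)
print(rect(info,m,.006), proj(info,[.653,.256,.006]))
E
```

```text
[0.65134555 0.2532307  0.11799049] [-1.79847344e+02 -1.66443297e-01  1.77190257e+02] 0.06169383731987351
[652.5 256.8  97.8  31.2  -2.5] [259.92189937 182.01911707]
```

View pics/w1.png

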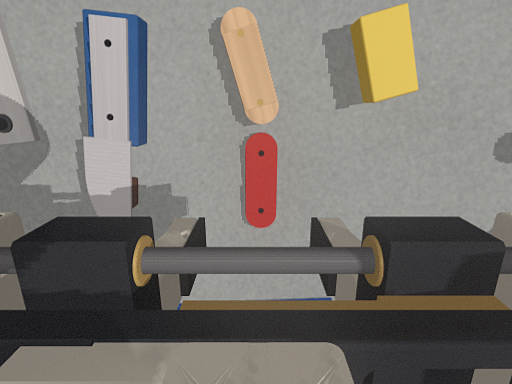

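The wrist view shows the liner at (261,180), between the fingers. It agrees with the top view to 1 mm. Descending.

>>> jog_arm([
  [[0.4,0,0,-4,0],[0.4,0,0,-3,0],[0.4,0,0,0,0],[0.4,0,0,0,0]],
])

```text
time_s: 3.15
tcp_pos: [0.6537, 0.2543, 0.0524]
eef_rot: [179.9, 0.2, 177.2]
contact_force: [0.8, 0.3, 1.4]
gripper_width: 0.0614
gripper_force: 0.0
```

>>> jog_arm([
  [[0.4,0,0.2,-1.5,0],[0.4,0,0,-1.3,0],[0.4,0,0,0,0],[0.4,0,0,0,0]],
])

```text
time_s: 3.65
tcp_pos: [0.6523, 0.2559, 0.0213]
eef_rot: [-180.0, -0.0, 177.2]
contact_force: [-0.4, -0.8, 0.3]
gripper_width: 0.0612
gripper_force: 0.0
```

Close, then lift.

>>> jog_arm([
  [[-0.6,0,0,0,0],[-0.6,0,0,0,0],[-0.6,0,0,0,0],[-0.6,0,0,0,0],[-0.6,0,0,0,0],[-0.6,0,0,3,0],[-0.6,0,0,4,0],[-0.6,0,0,0,0]],
], force=20)

```text
time_s: 4.65
tcp_pos: [0.6544, 0.2572, 0.0955]
eef_rot: [179.8, 0.3, 177.2]
contact_force: [-0.6, 1.0, -0.6]
gripper_width: 0.0176
gripper_force: 0.0
```

```bash
python3 - <<'E'
from h import *
info=r.camera_info("wrist");im=r.capture("wrist");cv2.imwrite("pics/w2.png",im)
s=r.get_state();print(s["tcp_pos"],s["eef_rot"],s["gripper_width"])
h=cv2.cvtColor(im,cv2.COLOR_BGR2HSV).astype(int)
m=((h[...,0]<8)|(h[...,0]>172))&(h[...,1]>150)
print(rect(info,m,.006))
E
```

```text
[0.65314312 0.25656932 0.09335226] [1.79873191e+02 1.59979307e-01 1.77181586e+02] 0.017564959309348947
[652.1 256.6  98.1  31.1  -3.1]
```

View pics/w2.png

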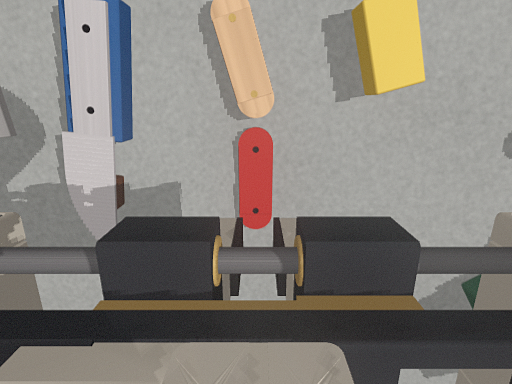

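```bash
python3 - <<'E'
from h import *
info=r.camera_info("wrist");V=np.array(info["view"]);c=-V[:3,:3].T@V[:3,3]
s=r.get_state();p=s["tcp_pos"];print("cam",c,"axis",-V[2,:3])
for dz in(0,-.019,-.05,.03):
  for dy in(-.0088,0,.0088): print(dz,dy,proj(info,p+np.array([0,dy,dz])).round())
E
```

```text
cam [0.5794398  0.26050801 0.26974099] axis [ 0.27583471 -0.00927303 -0.96116035]
0 -0.0088 [243. 220.]
0 0 [256. 220.]
0 0.0088 [269. 219.]
-0.019 -0.0088 [244. 210.]
-0.019 0 [256. 209.]
-0.019 0.0088 [268. 209.]
-0.05 -0.0088 [245. 197.]
-0.05 0 [256. 196.]
-0.05 0.0088 [267. 195.]
0.03 -0.0088 [240. 241.]
0.03 0 [256. 241.]
0.03 0.0088 [272. 240.]
```

```bash
python3 - <<'E'
from h import *
p=r.get_state()["tcp_pos"]
im=r.capture("side");i=r.camera_info("side")
u,v=proj(i,p).round().astype(int);print(u,v)
u0,v0=max(u-75,0),max(v-75,0);c=cv2.resize(im[v0:v0+120,u0:u0+150],None,fx=5,fy=5,interpolation=cv2.INTER_CUBIC)
for dz,col in((0,(0,255,0)),(-.019,(0,0,255)),(.03,(255,0,0))):
    q=(proj(i,p+np.array([0,0,dz]))-[u0,v0])*5;cv2.circle(c,tuple(int(t) for t in q),4,col,-1)
cv2.imwrite("pics/s2.png",c)
E
```

```text
135 186
```

View pics/s2.png

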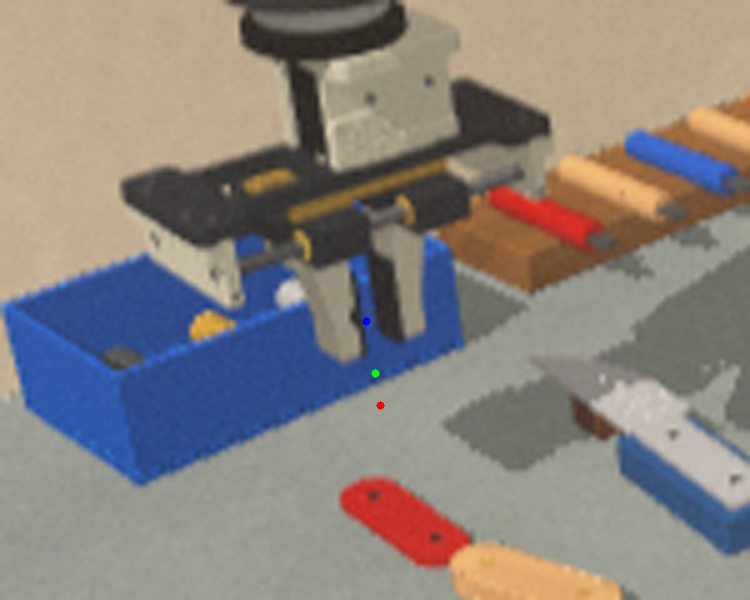

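```bash
python3 - <<'E'
from h import *
p=r.get_state()["tcp_pos"];w=r.camera_info("wrist");s=r.camera_info("side")
def P(i):
    V=np.array(i["view"])[:3];K=np.array([[i["fx"],0,i["cx"]],[0,i["fy"],i["cy"]],[0,0,1]]);return K@np.diag([1,-1,-1])@V
for a,b in(((237,219),(405,343)),((281,219),(358,357))):
    b=(60+b[0]/5-.4,111+b[1]/5-.4)
    X=cv2.triangulatePoints(P(w),P(s),np.array(a,float).reshape(2,1),np.array(b,float).reshape(2,1)).ravel();X=X[:3]/X[3]
    print(X,(X-p)*1000, proj(w,X)-a,proj(s,X)-b)
E
```

```text
[0.64243082 0.244735   0.11149249] [ -9.78828778 -11.36365209  19.68404384] [-1.42596878 -0.98548997] [-0.18863982 -0.00861352]
[0.64368324 0.27107754 0.11354177] [-8.53587366 14.97888389 21.73332163] [0.24149993 0.1995229 ] [0.03370477 0.0069811 ]
```

The side view shows the fingertips at about (375,350), well above the point where the stated TCP and tip project (green and red dots). Triangulating with the wrist view puts the real tips about 20 mm above the reported TCP, instead of 19 mm below it. So the fingers closed about 40 mm up in the air and the liner hasn't moved. I'll work with tip z = TCP z + 0.020, and go down carefully while watching the force.

>>> jog_arm([
  [[0.4,0,0,0,0],[0.4,0,0,0,0],[0.4,0,0,0,0],[0.4,0,0,-4,0],[0.4,0,0,-3.5,0],[0.4,0,0,-2,0],[0.4,0,0,0,0],[0.4,0,0,0,0]],
])

```text
time_s: 5.75
tcp_pos: [0.6532, 0.2564, -0.0023]
eef_rot: [180.0, 0.1, 177.2]
contact_force: [0.8, 0.5, 0.5]
gripper_width: 0.0615
gripper_force: 0.0
```

>>> jog_arm([
  [[0.4,0,0,-0.6,0],[0.4,0,0,0,0],[0.4,0,0,0,0]],
])

```text
time_s: 6.12
tcp_pos: [0.6524, 0.2561, -0.0092]
eef_rot: [180.0, 0.0, 177.2]
contact_force: [0.8, 1.2, 0.5]
gripper_width: 0.0615
gripper_force: 0.0
```

>>> jog_arm([
  [[0.4,0,0,-0.4,0],[0.4,0,0,-0.2,0],[0.4,0,0,0,0]],
])

```text
time_s: 6.5
tcp_pos: [0.652, 0.2558, -0.016]
eef_rot: [-180.0, -0.0, 177.2]
contact_force: [0.1, -0.2, 0.2]
gripper_width: 0.0613
gripper_force: 0.0
```

```bash
python3 - <<'E'
from h import *
p=r.get_state()["tcp_pos"];print(p)
im=r.capture("side");i=r.camera_info("side")
u,v=proj(i,p).round().astype(int)
u0,v0=max(u-50,0),max(v-55,0);c=cv2.resize(im[v0:v0+75,u0:u0+100],None,fx=8,fy=8,interpolation=cv2.INTER_CUBIC)
cv2.imwrite("pics/s3.png",c)
E
```

```text
[ 0.65202868  0.25582246 -0.01600681]
```

View pics/s3.png

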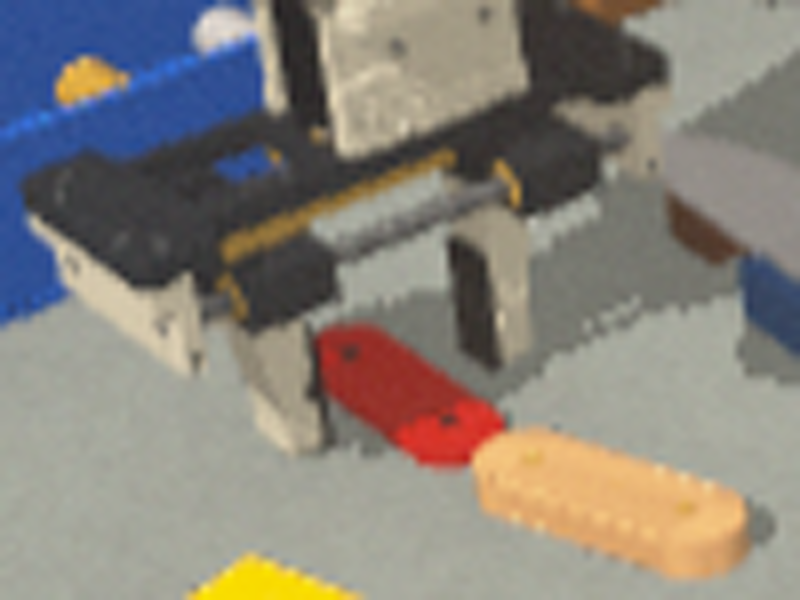

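The fingers straddle the liner, with their tips almost at the bench. I'll go down 2 mm more and close.

>>> jog_arm([
  [[0.4,0.1,0,-0.2,0],[0.4,0,0,0,0],[-0.6,0,0,0,0],[-0.6,0,0,0,0],[-0.6,0,0,0,0],[-0.6,0,0,0,0],[-0.6,0,0,0,0]],
], force=20)

```text
time_s: 7.42
tcp_pos: [0.6532, 0.256, -0.0176]
eef_rot: [180.0, 0.0, 177.2]
contact_force: [-0.7, 0.5, 0.7]
gripper_width: 0.0316
gripper_force: 20.1
```

>>> jog_arm([
  [[-0.6,0,0,3,0],[-0.6,0,0,4,0],[-0.6,-2.3,-2.55,0,-0.05],[-0.6,-4,-5,0,-0.05],[-0.6,-4,-5,0,0],[-0.6,0,0,0,0],[-0.6,0,0,0,0],[-0.6,0,0,0,0]],
])

```text
time_s: 8.43
tcp_pos: [0.553, 0.1337, 0.0524]
eef_rot: [180.0, 0.0, 171.5]
contact_force: [-0.1, -0.1, 0.9]
gripper_width: 0.0319
gripper_force: 20.0
```

```bash
python3 - <<'E'
from h import *
info=r.camera_info("wrist");im=r.capture("wrist");cv2.imwrite("pics/w4.png",im)
s=r.get_state();p=s["tcp_pos"];print(p,s["eef_rot"])
h=cv2.cvtColor(im,cv2.COLOR_BGR2HSV).astype(int)
m=((h[...,0]<8)|(h[...,0]>172))&(h[...,1]>150)
for z in(p[2]+.0176+.006,): print(rect(info,m,z))
E
```

```text
[0.55282611 0.13364202 0.05222388] [1.79991763e+02 1.17737391e-02 1.71481622e+02]
[531.4 137.9  57.4  31.8  -8.7]
```

View pics/w4.png

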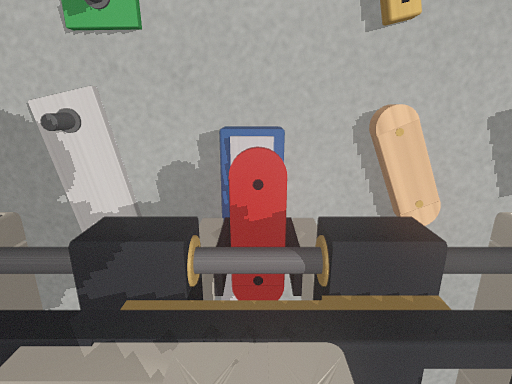

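```bash
python3 - <<'E'
from h import *
i=r.camera_info("wrist")
a=ray(i,(221,127.5),.024);b=ray(i,(284,127),.024);m=(a+b)/2
print(a,b,np.linalg.norm(a-b),m)
for y in(-8.3,-8.8): print(m[:2]+.055*np.array([np.cos(np.radians(y)),np.sin(np.radians(y))]), np.degrees(np.arctan2(-(a-b)[0],(a-b)[1])))
E
```

```text
[0.49256333 0.11813191 0.024     ] [0.49875357 0.16146104 0.024     ] 0.04376908736030354 [0.49565845 0.13979648 0.024     ]
[0.55008237 0.13185689] 171.86943655355842
[0.55001101 0.13138226] 171.86943655355842
```

>>> jog_arm([
  [[-0.6,-0.3,-0.25,-1.5,0],[-0.6,0,0,-1.5,0],[-0.6,0,0,-0.8,0],[-0.6,0,0,-0.3,0],[-0.6,0,0,0,0],[-0.6,0,0,0,0],[-0.6,0,0,0,0]],
])

```text
time_s: 9.35
tcp_pos: [0.5494, 0.1305, 0.0117]
eef_rot: [180.0, 0.0, 171.4]
contact_force: [-0.7, 0.4, 0.1]
gripper_width: 0.0318
gripper_force: 20.0
```

Lower 1.3 mm, release, lift.

>>> jog_arm([
  [[-0.6,0,0,-0.13,0],[-0.6,0,0,0,0],[0.1,0,0,0,0],[0.1,0,0,0,0],[0.1,0,0,0,0],[0.1,0,0,2,0],[0.1,0,0,4,0],[0.1,0,0,4,0]],
])

```text
time_s: 10.35
tcp_pos: [0.5489, 0.1301, 0.1109]
eef_rot: [-180.0, -0.0, 171.4]
contact_force: [0.6, 0.3, -0.2]
gripper_width: 0.048
gripper_force: 0.0
```

>>> jog_arm([
  [[0.4,0,4,0,0.1],[0.4,0,4,0,0.1],[0.4,-0.3,4.2,0,0.1],[0.4,0,0,0,0.1],[0.4,0,0,0,0],[0.4,0,0,0,0],[0.4,0,0,0,0]],
])

```text
time_s: 11.22
tcp_pos: [0.5462, 0.2518, 0.1101]
eef_rot: [180.0, -0.0, -165.7]
contact_force: [-0.1, -1.4, 0.5]
gripper_width: 0.0613
gripper_force: 0.0
```

```bash
cat >> h.py <<'E'
def look(name,k,f,z):
    i=r.camera_info(name);im=r.capture(name);p=r.get_state();h=cv2.cvtColor(im,cv2.COLOR_BGR2HSV).astype(int)
    print(k,p["tcp_pos"].round(4),p["eef_rot"].round(1),rect(i,f(h),z));return im
E
python3 - <<'E'
from h import *
im=look("wrist","maple",lambda h:(h[...,1]>70)&(h[...,2]>150)&(h[...,0]>8)&(h[...,0]<22)&(np.arange(384)[:,None]<225)&(abs(np.arange(512)-256)<90),.010)
cv2.imwrite("pics/w5.png",im)
i=r.camera_info("wrist");print(proj(i,[.5455,.2523,.014]))
E
```

```text
maple [0.5463 0.2519 0.1102] [ 180.     0.  -165.7] [544.2 252.1  97.6  31.9  13.7]
[257.11205832 180.52775256]
```

>>> jog_arm([
  [[0.4,-0.15,0,-4,0],[0.4,0,0,-4,0],[0.4,0,0,-3,0],[0.4,0,0,-1.6,0],[0.4,0,0,0,0],[0.4,0,0,0,0],[0.4,0,0,0,0]],
])

```text
time_s: 12.15
tcp_pos: [0.545, 0.2526, -0.0153]
eef_rot: [180.0, 0.1, -165.6]
contact_force: [0.3, -0.2, 0.5]
gripper_width: 0.0613
gripper_force: 0.0
```

>>> jog_arm([
  [[-0.6,0,0,0,0],[-0.6,0,0,0,0],[-0.6,0,0,0,0],[-0.6,0,0,0,0],[-0.6,0,0,0,0]],
], force=25)

```text
time_s: 12.78
tcp_pos: [0.5446, 0.2523, -0.0159]
eef_rot: [-180.0, -0.0, -165.6]
contact_force: [-0.2, 0.6, 0.8]
gripper_width: 0.0317
gripper_force: 25.0
```

>>> jog_arm([
  [[-0.6,0,0,3,0],[-0.6,0,0,4,0],[-0.6,0,-4.8,2,-0.05],[-0.6,-0.9,-5,0,-0.1],[-0.6,-0.9,-5,0,-0.1],[-0.6,-0.9,-5,0,-0.087],[-0.6,-0.9,-5,0,0],[-0.6,-0.9,-5,0,0]],
])

```text
time_s: 13.78
tcp_pos: [0.4991, -0.0471, 0.0742]
eef_rot: [180.0, 0.0, 175.1]
contact_force: [2.4, -0.7, 0.2]
gripper_width: 0.0319
gripper_force: 25.0
```

>>> jog_arm([
  [[-0.6,-0.9,-5,0,0],[-0.6,0,-3,-3,0],[-0.6,0,0,-2,0],[-0.6,0,0,0,0],[-0.6,0,0,0,0],[-0.6,0,0,0,0]],
])

```text
time_s: 14.52
tcp_pos: [0.4915, -0.1252, 0.025]
eef_rot: [180.0, 0.1, 175.1]
contact_force: [0.0, -0.0, -0.5]
gripper_width: 0.0317
gripper_force: 25.0
```

```bash
python3 - <<'E'
from h import *
im=look("wrist","black",lambda h:(h[...,2]<60)&(np.arange(384)[:,None]<217)&(abs(np.arange(512)-256)<100),.006);cv2.imwrite("pics/w6.png",im)
E
```

```text
black [ 0.4914 -0.1252  0.025 ] [1.800e+02 1.000e-01 1.751e+02] [ 489.  -156.8    1.7    0.7   18.1]
```

View pics/w6.png

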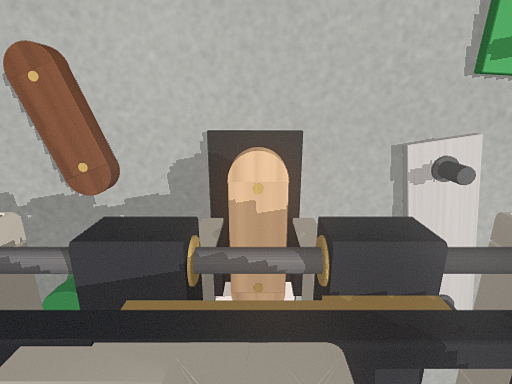

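```bash
python3 - <<'E'
from h import *
i=r.camera_info("wrist")
for n,a,b,z,L,y in(("pad",(208,131),(303,131),.006,.055,-4.9),("jig",(405,144),(482,134.5),.008,.075,3.5)):
    a=ray(i,a,z);b=ray(i,b,z);m=(a+b)/2;y=np.radians(y);print(n,np.linalg.norm(a-b),m,np.degrees(np.arctan2(-(b-a)[0],(b-a)[1])),m[:2]+L*np.array([np.cos(y),np.sin(y)]))
E
```

```text
pad 0.06321053877062544 [ 0.43594206 -0.12069163  0.006     ] -4.950065696777568 [ 0.49074105 -0.12538956]
jig 0.0505697469438784 [0.45193979 0.00326956 0.008     ] 2.181351260231763 [0.5267999 0.0078482]
```

>>> jog_arm([
  [[-0.6,-0.1,0,-1.5,0],[-0.6,0,0,-1.4,0],[-0.6,0,0,-0.4,0],[-0.6,0,0,0,0],[-0.6,0,0,0,0],[-0.6,0,0,0,0]],
])

```text
time_s: 15.32
tcp_pos: [0.4899, -0.1257, -0.0086]
eef_rot: [180.0, 0.0, 175.1]
contact_force: [0.3, 0.4, -0.8]
gripper_width: 0.0316
gripper_force: 25.0
```

>>> jog_arm([
  [[-0.6,0,0,-0.13,0],[-0.6,0,0,0,0],[0.1,0,0,0,0],[0.1,0,0,0,0],[0.1,0,0,0,0],[0.1,0,0,3,0],[0.1,0,0,4,0],[0.1,0,0,4,0]],
])

```text
time_s: 16.32
tcp_pos: [0.4893, -0.1257, 0.1008]
eef_rot: [-180.0, -0.0, 175.1]
contact_force: [1.3, -0.5, 0.1]
gripper_width: 0.0481
gripper_force: 0.0
```

>>> jog_arm([
  [[0.4,-2,-4,0,0.1],[0.4,-2,-4,0,0.1],[0.4,-3,-3.7,0,0.15],[0.4,0,0,0,0],[0.4,0,0,0,0],[0.4,0,0,0,0]],
])

```text
time_s: 17.08
tcp_pos: [0.4203, -0.2421, 0.0998]
eef_rot: [-180.0, 0.0, -164.9]
contact_force: [0.2, -0.8, -0.4]
gripper_width: 0.0615
gripper_force: 0.0
```

```bash
python3 - <<'E'
from h import *
im=look("wrist","walnut",lambda h:(h[...,1]>100)&(h[...,0]<22)&(np.arange(384)[:,None]<225)&(abs(np.arange(512)-256)<90),.010)
cv2.imwrite("pics/w7.png",im)
E
```

```text
walnut [ 0.4203 -0.2421  0.0998] [-180.     0.  -164.9] [ 416.7 -244.6   92.9   31.6   15. ]
```

>>> jog_arm([
  [[0.4,0,-0.1,-4,0],[0.4,0,0,-4,0],[0.4,0,0,-2.4,0],[0.4,0,0,-1.2,0],[0.4,0,0,0,0],[0.4,0,0,0,0],[0.4,0,0,0,0]],
])

```text
time_s: 18.0
tcp_pos: [0.4202, -0.2436, -0.0157]
eef_rot: [-180.0, 0.1, -164.9]
contact_force: [-0.1, 0.8, 0.9]
gripper_width: 0.0614
gripper_force: 0.0
```

>>> jog_arm([
  [[-0.6,0,0,0,0],[-0.6,0,0,0,0],[-0.6,0,0,0,0],[-0.6,0,0,0,0],[-0.6,0,0,0,0]],
])

```text
time_s: 18.62
tcp_pos: [0.4197, -0.2437, -0.0162]
eef_rot: [-180.0, -0.0, -164.9]
contact_force: [-0.6, -0.3, 1.3]
gripper_width: 0.0318
gripper_force: 25.0
```

>>> jog_arm([
  [[-0.6,0,0,3,0],[-0.6,0,0,4,0],[-0.6,1,3,3,-0.05],[-0.6,1.8,5,0,-0.1],[-0.6,1.8,5,0,-0.1],[-0.6,1.8,5,0,-0.1],[-0.6,1.8,5,0,-0.063],[-0.6,1.8,5,0,0]],
])

```text
time_s: 19.62
tcp_pos: [0.5198, 0.0381, 0.0838]
eef_rot: [180.0, -0.0, 171.4]
contact_force: [0.7, -0.9, -1.1]
gripper_width: 0.0317
gripper_force: 25.0
```

>>> jog_arm([
  [[-0.6,1.8,5,0,0],[-0.6,1.1,4.4,0,0],[-0.6,0,0,-1,0],[-0.6,0,0,0,0],[-0.6,0,0,0,0],[-0.6,0,0,0,0]],
])

```text
time_s: 20.38
tcp_pos: [0.5487, 0.1296, 0.0742]
eef_rot: [180.0, 0.0, 171.4]
contact_force: [0.1, -0.4, -1.0]
gripper_width: 0.0316
gripper_force: 25.0
```

```bash
python3 - <<'E'
from h import *
im=look("wrist","red",lambda h:((h[...,0]<6)|(h[...,0]>172))&(h[...,1]>160),.034)
cv2.imwrite("pics/w8.png",im)
E
```

```text
red [0.5487 0.1297 0.0742] [180.    0.  171.4] [506.5 138.9  30.5  14.4  75.6]
```

View pics/w8.png

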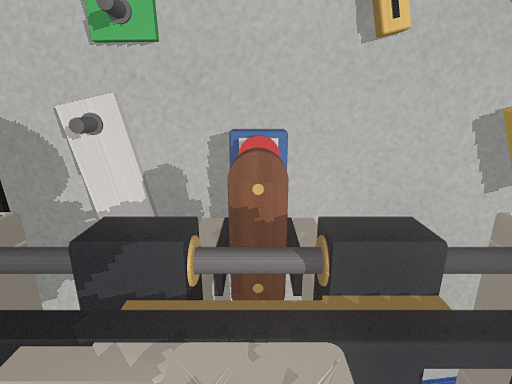

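>>> jog_arm([
  [[-0.6,0,0,-2,0],[-0.6,0,0,-2,0],[-0.6,0,0,-1,0],[-0.6,0,0,-0.4,0],[-0.6,0,0,0,0],[-0.6,0,0,0,0],[-0.6,0,0,0,0]],
])

```text
time_s: 21.3
tcp_pos: [0.549, 0.1305, 0.0203]
eef_rot: [180.0, 0.0, 171.5]
contact_force: [0.2, -0.1, -0.5]
gripper_width: 0.0321
gripper_force: 25.0
```

>>> jog_arm([
  [[-0.6,0,0,-0.2,0],[-0.6,0,0,0,0],[0.1,0,0,0,0],[0.1,0,0,0,0],[0.1,0,0,0,0],[0.1,0,0,2,0],[0.1,0,0,4,0],[0.1,0,0,3,0]],
])

```text
time_s: 22.3
tcp_pos: [0.5489, 0.1304, 0.1092]
eef_rot: [180.0, 0.0, 171.5]
contact_force: [0.1, 0.3, -0.1]
gripper_width: 0.0485
gripper_force: 0.0
```

>>> jog_arm([
  [[0.1,-4,4,0,0.1],[0.1,-4,4,0,0.115],[0.1,-5,3.9,-1,0],[0.1,0,0,0,0],[0.1,0,0,0,0],[0.1,0,0,0,0]],
])

```text
time_s: 23.05
tcp_pos: [0.4207, 0.2478, 0.0982]
eef_rot: [180.0, 0.0, -176.3]
contact_force: [-0.3, -0.3, 0.2]
gripper_width: 0.0481
gripper_force: 0.0
```

```bash
python3 - <<'E'
from h import *
im=look("wrist","guard",lambda h:(h[...,1]>90)&(h[...,0]<30)&(h[...,0]>12)&(np.arange(384)[:,None]<225)&(abs(np.arange(512)-256)<60),.012)
cv2.imwrite("pics/w9.png",im)
E
```

```text
guard [0.4208 0.2476 0.0981] [-180.     0.  -176.3] [418.1 249.2  44.7  21.1   3.6]
```

View pics/w9.png

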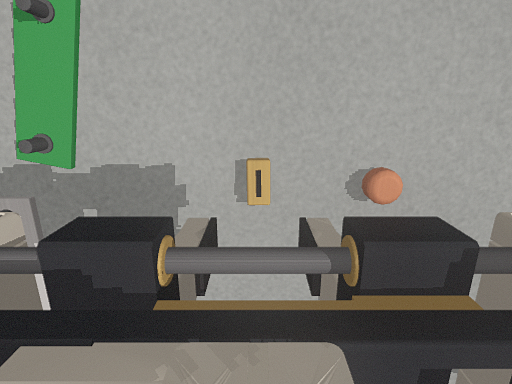

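The wrist view shows the guard at (258,181) between the fingers, and the pommel at (382,186).

>>> jog_arm([
  [[0.1,-0.2,0.15,-4,0],[0.1,0,0,-4,0],[0.1,0,0,-2.2,0],[0.1,0,0,-1.1,0],[0.1,0,0,0,0],[0.1,0,0,0,0],[0.1,0,0,0,0]],
])

```text
time_s: 23.98
tcp_pos: [0.4185, 0.2504, -0.014]
eef_rot: [179.9, 0.1, -176.2]
contact_force: [-0.4, -0.4, 0.4]
gripper_width: 0.048
gripper_force: 0.0
```

>>> jog_arm([
  [[-0.8,0,0,0,0],[-0.8,0,0,0,0],[-0.8,0,0,0,0],[-0.8,0,0,0,0],[-0.8,0,0,0,0]],
], force=30)

```text
time_s: 24.6
tcp_pos: [0.4179, 0.2498, -0.0149]
eef_rot: [-180.0, -0.0, -176.2]
contact_force: [-1.2, -0.8, 2.4]
gripper_width: 0.0217
gripper_force: 30.0
```

>>> jog_arm([
  [[-0.8,0,0,3,0],[-0.8,0,0,4,0],[-0.8,0.9,-4.1,2,0],[-0.8,2,-5,0,0],[-0.8,2,-5,0,0],[-0.8,3,-5,0,0],[-0.8,3,-5,0,0],[-0.8,0,0,0,0]],
])

```text
time_s: 25.6
tcp_pos: [0.528, 0.0056, 0.0744]
eef_rot: [-180.0, -0.0, -176.5]
contact_force: [0.2, -0.3, -0.0]
gripper_width: 0.0215
gripper_force: 30.0
```

>>> jog_arm([
  [[-0.8,0,0,-2,0],[-0.8,0,0,-2,0],[-0.8,0,0,0,0],[-0.8,0,0,0,0]],
])

```text
time_s: 26.1
tcp_pos: [0.5272, 0.0093, 0.0356]
eef_rot: [-180.0, 0.0, -176.2]
contact_force: [0.7, 0.2, -0.0]
gripper_width: 0.0217
gripper_force: 30.0
```

```bash
python3 - <<'E'
from h import *
im=look("wrist","guard",lambda h:(h[...,1]>90)&(h[...,0]<30)&(h[...,0]>12)&(np.arange(384)[:,None]<225)&(abs(np.arange(512)-256)<60),.012)
cv2.imwrite("pics/w10.png",im)
E
```

```text
guard [0.5274 0.0093 0.0358] [ 1.800e+02  1.000e-01 -1.762e+02] [530.7  10.5  29.1  19.7 -86.3]
```

View pics/w10.png

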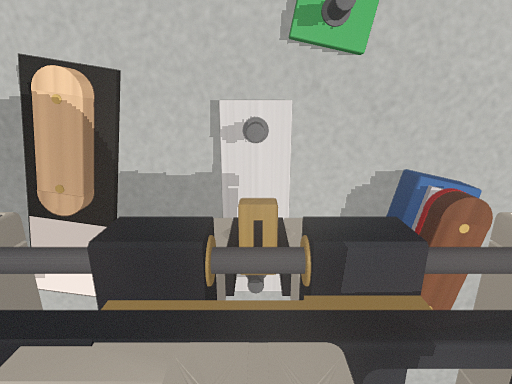

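The guard at (258,235) is in line with the near post (256,130). Maple lies on the black part of the pad and walnut sits on the liner. Lowering.

>>> jog_arm([
  [[-0.8,0,0,-2,0],[-0.8,0,0,-1.4,0],[-0.8,0,0,-0.7,0],[-0.8,0,0,0,0],[-0.8,0,0,0,0],[-0.8,0,0,0,0]],
])

```text
time_s: 26.9
tcp_pos: [0.5272, 0.0089, -0.0056]
eef_rot: [180.0, 0.0, -176.2]
contact_force: [-1.0, -0.8, -1.4]
gripper_width: 0.0215
gripper_force: 30.0
```

>>> jog_arm([
  [[-0.8,0,0,-0.13,0],[-0.8,0,0,0,0],[0,0,0,0,0],[0,0,0,0,0],[0,0,0,0,0],[0,0,0,3,0],[0,0,0,4,0],[0,0,0,4,0]],
])

```text
time_s: 27.9
tcp_pos: [0.5267, 0.0087, 0.1037]
eef_rot: [-180.0, -0.0, -176.2]
contact_force: [0.7, 1.0, -1.0]
gripper_width: 0.044
gripper_force: 0.0
```

>>> jog_arm([
  [[0.4,-1.4,4.5,0,0],[0.4,-1.4,4.5,0,0],[0.4,-1.4,4.5,0,0],[0.4,-1.4,4.5,0,0],[0.4,-1.4,4.5,0,0],[0.4,-1.4,4.5,0,0],[0.4,-1.4,4.5,0,0],[0.4,-1.4,4.3,0,0]],
])

```text
time_s: 28.9
tcp_pos: [0.4142, 0.3683, 0.1027]
eef_rot: [180.0, 0.0, -176.2]
contact_force: [0.5, 0.5, 0.6]
gripper_width: 0.0615
gripper_force: 0.0
```

>>> jog_arm([
  [[0.4,0,0,0,0],[0.4,0,0,0,0]],
])

```text
time_s: 29.15
tcp_pos: [0.4146, 0.3664, 0.1024]
eef_rot: [-180.0, -0.0, -176.2]
contact_force: [0.2, -0.9, 1.2]
gripper_width: 0.0615
gripper_force: 0.0
```

```bash
python3 - <<'E'
from h import *
im=look("wrist","pommel",lambda h:(h[...,1]>90)&(h[...,0]<18)&(np.arange(384)[:,None]<225)&(abs(np.arange(512)-256)<60),.016)
cv2.imwrite("pics/w11.png",im)
E
```

```text
pommel [0.4148 0.366  0.1025] [-180.    -0.  -176.2] [413.8 366.9  35.2  32.    2.8]
```

>>> jog_arm([
  [[0.4,-0.1,0.1,-4,0],[0.4,0,0,-4,0],[0.4,0,0,-2.4,0],[0.4,0,0,-1.2,0],[0.4,0,0,0,0],[0.4,0,0,0,0],[0.4,0,0,0,0]],
])

```text
time_s: 30.08
tcp_pos: [0.4144, 0.3684, -0.0122]
eef_rot: [179.9, 0.1, -176.2]
contact_force: [-0.8, -0.3, 0.3]
gripper_width: 0.0612
gripper_force: 0.0
```

>>> jog_arm([
  [[-0.6,0,0,0,0],[-0.6,0,0,0,0],[-0.6,0,0,0,0],[-0.6,0,0,0,0],[-0.6,0,0,0,0]],
])

```text
time_s: 30.7
tcp_pos: [0.4139, 0.3676, -0.0132]
eef_rot: [-180.0, -0.0, -176.2]
contact_force: [-1.9, -1.2, 2.9]
gripper_width: 0.0324
gripper_force: 30.0
```

>>> jog_arm([
  [[-0.6,0,0,3,0],[-0.6,0,0,4,0],[-0.6,0.9,-3.1,3,0],[-0.6,1.6,-4.5,0,0],[-0.6,1.6,-4.5,0,0],[-0.6,1.6,-4.5,0,0],[-0.6,1.6,-4.5,0,0],[-0.6,1.6,-5,0,0]],
])

```text
time_s: 31.7
tcp_pos: [0.5033, 0.1056, 0.0867]
eef_rot: [180.0, 0.0, -176.2]
contact_force: [1.1, 0.5, -1.1]
gripper_width: 0.0321
gripper_force: 30.0
```

>>> jog_arm([
  [[-0.6,1.6,-5,0,0],[-0.6,1.6,-5,0,0],[-0.6,1.6,-5,0,-0.05],[-0.6,1.6,-5,0,-0.05],[-0.6,1.6,-4,0,-0.05],[-0.6,0,0,-3,0],[-0.6,0,0,-2,0],[-0.6,0,0,0,0]],
])

```text
time_s: 32.7
tcp_pos: [0.5814, -0.1334, 0.0348]
eef_rot: [-180.0, -0.2, 175.1]
contact_force: [-1.3, 0.3, -1.5]
gripper_width: 0.0323
gripper_force: 30.0
```

>>> jog_arm([
  [[-0.6,0,0,0,0],[-0.6,0,0,0,0]],
])

```text
time_s: 32.95
tcp_pos: [0.5837, -0.1329, 0.0378]
eef_rot: [180.0, 0.1, 175.2]
contact_force: [1.2, -0.1, -1.3]
gripper_width: 0.0321
gripper_force: 30.0
```

```bash
python3 - <<'E'
from h import *
im=r.capture("wrist");cv2.imwrite("pics/w12.png",im);i=r.camera_info("wrist");print(r.get_state()["tcp_pos"])
E
```

```text
[ 0.58368255 -0.13291168  0.03780251]
```

View pics/w12.png

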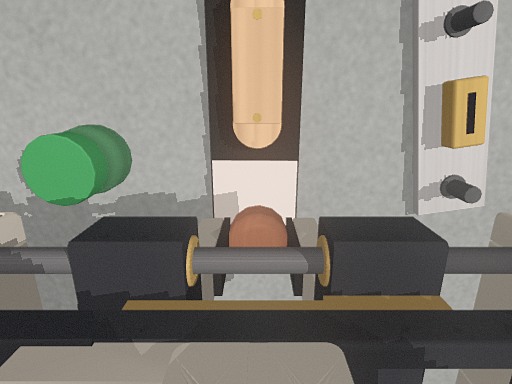

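The pommel is held over the white end at (258,235), in line with the maple. The guard sits midway between the posts. The green cylinder at (65,165) is short, so it stays below the gripper body.

>>> jog_arm([
  [[-0.6,-0.1,-0.05,-2,0],[-0.6,0,0,-1.5,0],[-0.6,0,0,-0.8,0],[-0.6,0,0,0,0],[-0.6,0,0,0,0],[-0.6,0,0,0,0]],
])

```text
time_s: 33.75
tcp_pos: [0.5822, -0.1337, -0.0059]
eef_rot: [180.0, 0.0, 175.2]
contact_force: [0.2, -0.2, -0.7]
gripper_width: 0.0321
gripper_force: 30.0
```

>>> jog_arm([
  [[-0.6,0,0,-0.13,0],[-0.6,0,0,0,0],[0.1,0,0,0,0],[0.1,0,0,0,0],[0.1,0,0,0,0],[0.1,0,0,2,0],[0.1,0,0,4,0],[0.1,0,0,4,0]],
])

```text
time_s: 34.75
tcp_pos: [0.5817, -0.1337, 0.0933]
eef_rot: [-180.0, -0.1, 175.2]
contact_force: [1.4, 0.1, 0.7]
gripper_width: 0.0483
gripper_force: 0.0
```

>>> jog_arm([
  [[0.1,-2,-5,2,0],[0.1,-2,-6,2,0],[0.1,-2,-6,2,0],[0.1,-2,-6,0,0],[0.1,-2,-6,0,0],[0.1,-4,-5,0,0],[0.1,-4,-5,0,0],[0.1,0,0,0,0]],
])

```text
time_s: 35.75
tcp_pos: [0.4033, -0.5158, 0.1496]
eef_rot: [180.0, -0.1, 174.9]
contact_force: [0.2, 0.2, 0.1]
gripper_width: 0.0482
gripper_force: 0.0
```

```bash
python3 - <<'E'
from h import *
im=r.capture("top");cv2.imwrite("pics/top1.png",im);info=r.camera_info("top")
cv2.imwrite("pics/crop1.png",cv2.resize(im[90:225,100:400],(800,360),interpolation=cv2.INTER_CUBIC))
S=lambda t:(lambda h:h[...,1]>t)
for n,(a,b,c,d,f,z) in {"walnut":(188,226,128,180,lambda h:(h[...,1]>75)&(h[...,0]<25),.042),"maple":(282,314,155,206,S(60),.016),"pommel":(282,316,130,160,S(75),.018),"guard":(234,263,140,190,S(70),.018)}.items(): print(n,rect(win(info,a,c),f(sub(im,a,b,c,d)),z))
E
```

```text
walnut [548.9 131.7  96.   30.6  -8.7]
maple [ 490.9 -124.2  107.7   46.2   -4.8]
pommel [ 583.1 -132.1   32.8   31.4  -32.7]
guard [528.6  10.1  44.1  22.6   4.2]
```

View pics/crop1.png

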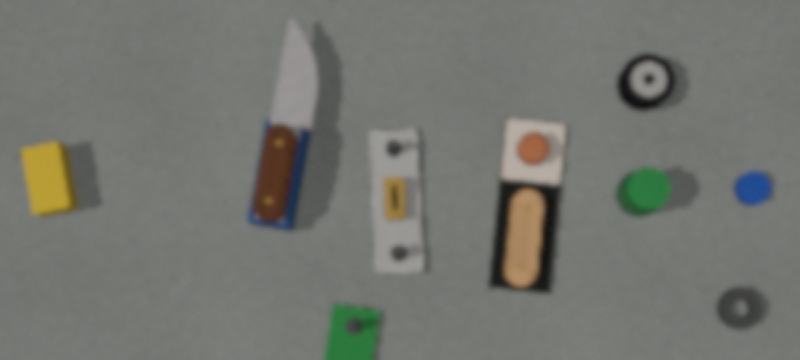

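The crop shows every part in place: walnut on the tang (275,173), guard midway between the posts (396,198), pommel (533,148) and maple (523,238). All measure within 2–3 mm of target. Handing in.

```bash
python3 -c "
from plant import r
print(r.close_job())"
```

```text
the job is handed in; nothing more can be done
None
```

All five parts are laid out and the job is handed in at about 36 s; the last top view put the four visible parts within about 3 mm of target, and the liner, hidden under the walnut, was set down within 2 mm by arm position, though the hand-in returned no verdict.

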